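# Fit the bread board into its crumb tray

## Robot

A 6-joint arm with a two-finger parallel gripper is mounted at the origin on the work surface. World frame = base frame: x ahead of the robot, y to its left, z up, the work surface at z = 0. Lengths are in m, angles in rad, forces in N, time in s.
With the tool pointing down it reaches from about 0.25 to 0.775 m from the base axis. Payload 4 kg.
Tool frame: the origin (TCP) lies at the very end of the fingers, on their centre line; the grasp point (between the pads) lies 19 mm behind it (bot.grasp_offset is the distance from the TCP to the grasp point, in m); z points along the fingers, y is the line along which they close (so a half turn about z gives the same grasp; the last joint's range is limited). The gripper opens to 94 mm and grips with 3 to 60 N. Pads are 16 mm wide; open, the fingers measure 119 mm over their backs; the gripper's body (75 mm by 177 mm) begins 78 mm behind the grasp point.
Start: joints at [-1.27, 0.087, 1.371, -0, 1.684, -0.103], TCP at [0.216, -0.506, 0.206] pointing down, gripper open.
Joint ranges: [-3.1, 3.1], [-0.76, 2.03], [0.27, 2.55], [-1.08, 4.22], [0.17, 2.65], [-2.57, 2.57]. Speed limits (rad/s): [2.79, 2.79, 3.14, 3.14, 3.14, 3.14].

## Interface

Orientations are given as a unit quaternion [w, x, y, z].
In Python, from bench import bot, imaging gives the robot as it stands.
- The arm moves only by the tool move_arm, never from a script. Its argument "rows" is text: rows parted by semicolons, each of 7 numbers parted by spaces: the shift along the tool's x, y, z in m, then the turn, a rotation vector about the tool's x, y, z in rad, then the opening, from 0 (shut) to 1 (fully open). In form: tx ty tz wx wy wz hand; .... A call has 1 to 10 rows; each row is the pose to reach, as a shift and turn from the pose commanded when the call began, along the tool's axes at that moment; what a row does not reach only later rows make up. A row lasts 1/8 s, in which the tool goes at most 62.5 mm and 10.7 degrees, less where a joint would pass 70% of its speed; a pose out of reach is approached as far as the arm can. A call with a gripper value outside its range is refused whole. The fingers move at their own pace and stop on an object; "force" is the grip in N (left out, the last holds). Time passes only in rows, so rows that repeat a pose let the fingers close. It gives the time, the measured TCP pose, the force, the opening and the grip force at its end, in the units of the state.
- bot.sense(): the state, without advancing time (a new reading comes with each control period).
- imaging.get_image(name): name is "scene" or "top" or "wrist"; returns a dict with "image" (420x560x3 uint8, red, green, blue), "range_z" (420x560 float32, m along the optical axis (not along the pixel's ray), 0 where there is no reading), "vfov" (degrees; the focal length in pixels is half the picture's height over the tangent of half this angle, whatever the lens; pixels are square), "cx", "cy" (the principal point, pixels), "k1" (the pictures are not rectified: a ray, as slopes to the right and down, at radius r is drawn at 1 + k1 r^2 times it, then the intrinsics apply), "R" (3x3) and "t" (3): a world point X has camera coordinates R X + t. Camera axes: x right, y down, z forward; pixel columns grow to the right and rows downward; lengths in m; the calibration is good to about 2 mm. A picture is of the moment at which its call begins.
- bot.hand_in(): hands the job in; it is judged then, once.
The state is a dict: "t": time; "joint_pos": joint angles; "qvel": joint speeds; "tau": joint torques, N m; "ee_pos": TCP position; "ee_rot": TCP orientation; "wrist_force": force on the tool from outside, world axes, zero at the start; "moment": the same for the moment, N m; "grip_width": opening from 0.0 (shut) to 1.0 (fully open); "grasp_force": force on a finger pad.
Only numpy, scipy, OpenCV 4.12 (cv2) and the standard library are available. Lean on these libraries where they do the work, as an engineer would, in place of code of your own. Each camera call takes 0.05 s, during which the arm holds its last target. There are 200 camera calls.

## Task

Take the oblong wooden bread board off its hook and fit it flat into the metal crumb tray. Lower it in rather than letting it fall, then press its end down past the sprung roller catch so that it lies level and fully home in the tray. Leave the other kitchen things where they are.

Things in the scene. Friction and masses are not known exactly. Their poses are not given: they have to be found in the camera images.
- board: Oblong light-wood bread board, 200 x 110 x 14 mm, about 0.24 kg, hung on one of the hooks. Origin at its centre, x along its length, z through its thickness. At its -x end: a solid strip (x -100 to -60 mm), then the hanging slot (x -60 to -26 mm, 26 mm wide). It hangs with -x up and z away from the robot; the strip's lower edge rests on the hook, and 27 mm of the strip stand above the hook's tip.
- stand: Fixed dark-wood hook stand, 360 mm wide. Origin on the worktop under its rail's front face; y along the rail. Foot x -30 to 100 mm, 14 mm high; posts and rail x 0 to 22 mm, top at z 242 mm. Three hooks (8 mm steel bar) at y -125, 0, 125 mm: seat x -46 to -74 mm, bar axis z 225 mm, turned up to a tip at x -86, axis z 238 mm. To unhook, lift 14 to 25 mm, then draw off to -x.
- tray: Aluminium tray. Origin under the middle of the board's place; x along it, away from the robot. Clear inside x +-102, y +-59 mm. Ledges at z 22 mm carry the board (home: its centre at 0, 0, 29 mm). Side walls 30 mm high, 8 thick; +x end wall 44 high, 6 thick. -x end: corner stops (|y| 39 to 59) with lips flared out to 74 mm high; 46 mm high brackets (y +-31) beside the roller catch.
- catch (a joint): Sprung roller catch at the tray's -x end: steel roller 20 mm thick, 56 mm long along y, axis at x -106, z 43 mm in the tray frame, overhanging the board's place by 6 mm. Value (m): how far it is pushed outward to -x, 0 at rest, at most 0.012. A board laid in rests with its end on the roller; about 10 to 15 N on that end presses it past the roller onto the ledges.
- trivet: Bystander: round wooden ring trivet hanging on another hook, 108 mm outside, 68 mm inside diameter, 14 mm thick. Origin at its centre.
- turner: Bystander: flat wooden turner hanging on the remaining hook, 200 mm long, handle 34 mm and blade 68 mm wide, 8 mm thick. Origin at the middle of its length, its x axis pointing down.
- bottle: Bystander: green glass bottle, 68 mm diameter, 220 mm high, standing on the worktop. Origin at the centre of its underside.
- mug: Bystander: white mug, 80 mm diameter, 90 mm high, handle to the side. Origin at the centre of its underside.
- jar: Bystander: glass jar, 80 mm diameter, 120 mm high. Origin at the centre of its underside.
There are look-alikes about, which are no part of the job. What is shaped like the board but orange or yellow is not meant.

How it is judged:
On the way:
1. the board is lifted off and drawn clear of the hook (x of board in the frame of stand below -0.12 m and contact force between board and stand below 0.05 N), for 0.1 s.
At the end, for the whole second after the job is handed in: The board lies at rest in the tray, level within 0.03 rad, its centre within 6 mm lengthwise and 8 mm crosswise of the tray's and within 3 mm of the seated height of 29 mm (x of board in the frame of tray between -0.006 and 0.006 m and y of board in the frame of tray between -0.008 and 0.008 m and z of board in the frame of tray between 0.026 and 0.032 m and angle between the z axis of board and the z axis of tray, either way round below 0.03 rad and linear speed of board below 0.02 m/s); the robot touches nothing.
It fails at once if the board falls or is slammed down (turning or moving faster than a lowered board would: over 6 rad/s or 1.5 m/s) (angular speed of board above 6 rad/s or linear speed of board above 1.5 m/s).
It fails at once if the trivet or the turner is knocked off its hook or displaced by more than 50 mm (distance of any of trivet, turner from where it was at the start of the episode above 0.05 m).
It fails at once if the bottle, mug or jar is displaced by more than 30 mm or tipped over (distance of any of bottle, mug, jar from where it was at the start of the episode above 0.03 m or angle between any of bottle, mug, jar's own z axis and vertical above 0.6 rad).
It also fails if it takes over 66 s, if anything falls off the work surface, if the arm or the gripper's body presses on something with over 40 N, if the wrist force passes 120 N, or if a joint passes its speed limit or range.

## Working session

There is one attempt and no reset: what is moved stays moved. The work goes in short steps, Python scripts to look and compute and a tool call to move; the robot and the scene stay as the last step left them, time stands still between calls to the robot, and variables do not carry over. Pictures are saved under pics/ and viewed, at most 10 in all, crops included, and the job is handed in when it is done.

Besides the shell and the picture viewer there is one more tool, called after "Request:" as name(argument=value, ...) on one line, values as JSON. move_arm: Moves the arm, as the interface text tells. Its arguments: {"type":"object","properties":{"rows":{"type":"string"},"force":{"type":"number"}},"required":["rows"]}

```bash
mkdir -p pics; ls; python3 - <<'E'
from bench import bot, imaging
import cv2,numpy as np
for n in("scene","top"):
    d=imaging.get_image(n); np.savez(f"{n}.npz",**d)
    cv2.imwrite(f"pics/{n}0.png",d["image"][:,:,::-1]); print(n,d["vfov"],d["cx"],d["cy"],d["k1"],d["R"].round(3).tolist(),d["t"].round(3))
s=bot.sense();print(s)
E
```

```text
pics
scene 55.12259618252725 273.7899103506867 213.31597580765643 -0.04624292505171074 [[-0.164, 0.986, -0.012], [0.841, 0.133, -0.524], [-0.516, -0.096, -0.851]] [ 0.12  -0.364  1.422]
top 50.82548553566109 284.4826325717152 210.08601863827667 -0.11965797873528196 [[0.029, -0.999, -0.012], [-0.994, -0.028, -0.11], [0.109, 0.015, -0.994]] [-0.047  0.524  1.409]
{'t': 0.1, 'joint_pos': array([-1.27010089e+00,  8.78690615e-02,  1.37206759e+00,  2.78330667e-05,
        1.68362474e+00, -1.03126740e-01]), 'qvel': array([ 6.62844708e-05, -3.69094190e-03, -2.74231214e-03,  5.13489535e-04,
       -1.29422350e-03,  2.31456468e-04]), 'tau': array([ 2.78228697e-03, -3.41249335e+01, -3.03303874e+01,  7.19546084e-02,
        3.03963188e-02, -1.00869718e-04]), 'ee_pos': array([ 0.21595961, -0.505293  ,  0.20444584]), 'ee_rot': array([-9.80934490e-04,  9.79684327e-01,  2.00543386e-01, -8.33200739e-05]), 'wrist_force': array([-0.1451819 ,  0.61671775, -0.42064476]), 'moment': array([ 0.0128334, -0.0533125, -0.0130956]), 'grasp_force': 0.0, 'grip_width': 0.9978860214661026}
```

View pics/scene0.png

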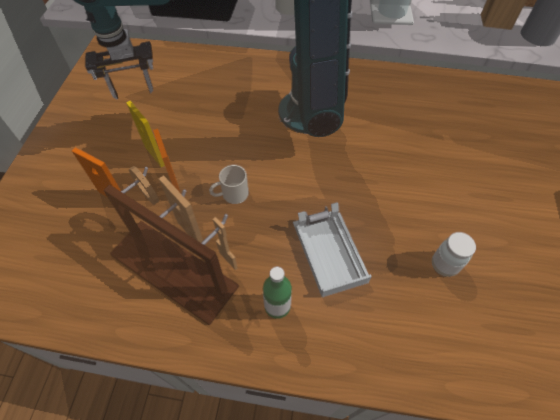

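View pics/top0.png

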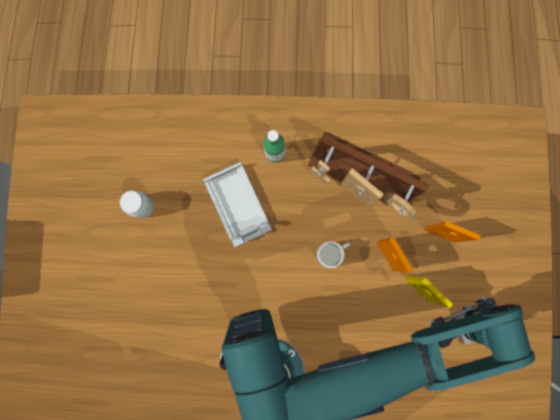

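The scene camera looks back from the far side. On the hooks are three wooden things, at about (140,180), (180,205) and (222,240). Orange boards are at (97,172) and (165,160), and a yellow one at (145,135). The tray is at (330,250).

In the top view the hung pieces are at (400,205), (362,187) and (320,172), the tray at (238,205), the mug at (330,255), the bottle at (274,147) and the jar at (137,204).

Candidates for the board, by top-view pixel:
- (362,187): light wood, wide, middle hook. This matches the description.
- (400,205): narrow or ring-shaped wood.
- (320,172): narrow wood.
- (450,232) and (395,255): orange.
- (428,291): yellow.

I choose the one at (362,187) and will check it in a close crop while measuring.

```bash
cat > h.py <<'E'
import numpy as np,cv2
from bench import bot, imaging
from scipy.spatial.transform import Rotation as Ro
def K(d):
    f=210/np.tan(np.radians(d["vfov"])/2); return f,float(d["cx"]),float(d["cy"]),float(d["k1"])
def cloud(d):
    f,cx,cy,k1=K(d); v,u=np.mgrid[:420,:560]
    p=cv2.undistortPoints(np.stack([u.ravel(),v.ravel()],1).astype(float)[:,None],np.array([[f,0,cx],[0,f,cy],[0,0,1.]]),np.array([k1,0,0,0,0.]))[:,0]
    z=d["range_z"].ravel()[:,None].astype(float)
    return ((np.hstack([p*z,z])-d["t"])@d["R"]).reshape(420,560,3)
def pix(d,X):
    f,cx,cy,k1=K(d); c=d["R"]@np.array(X)+d["t"]; s=c[:2]/c[2]; s=s*(1+k1*s@s); return (f*s+[cx,cy]).round(1)
def tool():
    s=bot.sense(); q=s["ee_rot"]; return s, np.array(s["ee_pos"]), Ro.from_quat(np.r_[q[1:],q[0]])
E
python3 - <<'E'
from h import *
for n in("top","scene"):
    d=dict(np.load(n+".npz")); P=cloud(d); hsv=cv2.cvtColor(d["image"],cv2.COLOR_RGB2HSV)
    ok=d["range_z"]>0
    print(n,"table z",np.median(P[ok][:,2]))
    m=ok&(P[...,2]>.03)&(P[...,2]<.4)&(P[...,0]>.2)
    nn,l=cv2.connectedComponents((ok&(P[...,2]>.012)&(P[...,0]>.15)).astype(np.uint8))
    for i in range(1,nn):
        q=l==i
        if q.sum()<60: continue
        v,u=np.nonzero(q); Q=P[q]; r=cv2.minAreaRect(Q[:,:2].astype(np.float32))
        print(i,q.sum(),"px",int(u.mean()),int(v.mean()),"c",Q.mean(0).round(3),"min",Q.min(0).round(3),"max",Q.max(0).round(3),"rect",np.round(r[0],3),np.round(r[1],3),round(r[2],1),"hsv",np.median(hsv[q],0))
d=dict(np.load("scene.npz"))
a=cv2.resize(d["image"][90:320,70:250],None,fx=2.6,fy=2.6,interpolation=2)[:598]
cv2.imwrite("pics/cropA.png",a[:,:,::-1])
d=dict(np.load("top.npz"))
a=cv2.resize(d["image"][120:280,190:450],None,fx=3,fy=3,interpolation=2)
cv2.imwrite("pics/cropB.png",a[:,:,::-1])
E
```

```text
top table z -0.0005168756248975738
1 560 px 274 146 c [0.706 0.004 0.14 ] min [ 0.685 -0.028  0.013] max [0.745 0.039 0.226] rect [0.714 0.005] [0.059 0.068] 6.4 hsv [ 68.   84.  132.5]
3 4455 px 366 175 c [ 0.625 -0.277  0.144] min [ 0.49  -0.48   0.012] max [ 0.795 -0.109  0.276] rect [ 0.638 -0.282] [0.359 0.191] 65.4 hsv [ 11. 152. 109.]
7 1241 px 235 203 c [0.542 0.128 0.031] min [0.418 0.021 0.012] max [0.673 0.236 0.079] rect [0.54  0.125] [0.24  0.135] 26.7 hsv [ 86.   9. 190.]
16 692 px 136 203 c [0.524 0.434 0.099] min [0.487 0.405 0.012] max [0.567 0.481 0.127] rect [0.527 0.442] [0.079 0.075] 24.1 hsv [ 75.    4.  205.5]
40 664 px 451 231 c [ 0.461 -0.542  0.136] min [ 0.436 -0.603  0.012] max [ 0.49  -0.493  0.207] rect [ 0.463 -0.548] [0.113 0.016] 68.5 hsv [ 16. 255. 163.]
47 669 px 394 254 c [ 0.388 -0.365  0.137] min [ 0.337 -0.401  0.013] max [ 0.44  -0.334  0.207] rect [ 0.389 -0.37 ] [0.112 0.017] 31.9 hsv [ 16. 255. 175.]
52 232 px 333 252 c [ 0.391 -0.191  0.07 ] min [ 0.348 -0.242  0.013] max [ 0.427 -0.139  0.097] rect [ 0.387 -0.192] [0.074 0.105] 3.6 hsv [ 2
[... 882 characters left out ...]
 0.012] max [ 0.797 -0.107  0.273] rect [ 0.557 -0.374] [0.648 0.282] 44.7 hsv [ 12. 140.  86.]
5 918 px 231 183 c [ 0.392 -0.184  0.056] min [ 0.347 -0.245  0.012] max [ 0.429 -0.139  0.093] rect [ 0.399 -0.185] [0.08  0.105] 61.3 hsv [ 15.   41.  112.5]
6 1991 px 330 248 c [0.545 0.126 0.031] min [0.42  0.021 0.012] max [0.679 0.238 0.078] rect [0.542 0.124] [0.241 0.136] 26.6 hsv [ 90.   4. 142.]
9 1257 px 453 253 c [0.543 0.437 0.089] min [0.496 0.406 0.012] max [0.57  0.483 0.125] rect [0.533 0.445] [0.074 0.076] 13.5 hsv [ 15.  10. 119.]
10 1139 px 276 293 c [0.737 0.008 0.136] min [ 0.69  -0.028  0.012] max [0.757 0.04  0.224] rect [0.726 0.006] [0.061 0.067] 18.0 hsv [ 48.  71. 100.]
```

View pics/cropA.png

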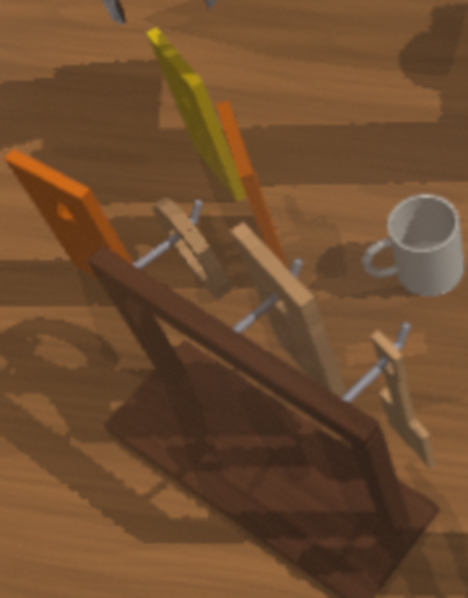

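View pics/cropB.png

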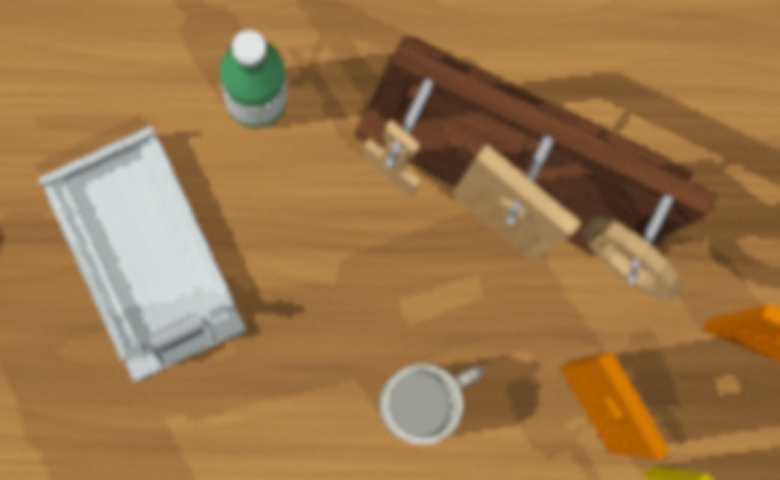

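The crops settle it. The middle piece, crop B (515,205), is the wide light-wood board with its slot on the hook. The turner is at crop B (400,155) and the trivet at (635,260). The catch end of the tray is at crop B (190,345), nearest the robot.

```bash
python3 - <<'E'
from h import *
allb=[]
for n in("top","scene"):
    d=dict(np.load(n+".npz")); P=cloud(d); hsv=cv2.cvtColor(d["image"],cv2.COLOR_RGB2HSV)
    ok=d["range_z"]>0
    # rail top
    m=ok&(abs(P[...,2]-.242)<.006)&(P[...,0]>.55)&(hsv[...,2]<105)
    r=cv2.minAreaRect(P[m][:,:2].astype(np.float32)); print(n,"rail",m.sum(),np.round(r[0],4),np.round(r[1],4),r[2])
    m=ok&(P[...,2]>.260)&(P[...,0]>.5)&(P[...,0]<.75)&(P[...,1]<-.2)&(P[...,1]>-.37)
    r=cv2.minAreaRect(P[m][:,:2].astype(np.float32)); print("boardtop",m.sum(),np.round(r[0],4),np.round(r[1],4),r[2],"zmed",np.median(P[m][:,2]), "mean",P[m].mean(0).round(4))
    b=cv2.boxPoints(r);print(b.round(3).tolist())
    T=ok&(P[...,0]>.4)&(P[...,0]<.69)&(P[...,1]>.01)&(P[...,1]<.25)
    for lo,hi in((.012,.09),(.018,.026),(.026,.034),(.038,.05),(.05,.056),(.06,.09)):
        m=T&(P[...,2]>lo)&(P[...,2]<hi)
        r=cv2.minAreaRect(P[m][:,:2].astype(np.float32)); print(lo,m.sum(),np.round(r[0],4),np.round(r[1],4),round(r[2],2))
    # along profile
    yaw=np.radians(26.6);e=np.array([np.cos(yaw),np.sin(yaw)]);g=np.array([-e[1],e[0]])
    Q=P[T&(P[...,2]>.012)]; a=(Q[:,:2]-[.54,.125])@e; b=(Q[:,:2]-[.54,.125])@g
    for k in np.arange(-.14,.13,.01):
        q=(a>=k)&(a<k+.01)
        if q.any(): print(round(k,2),q.sum(),Q[q,2].max().round(3),b[q].min().round(3),b[q].max().round(3),end=" | ")
    print("\na",np.percentile(a,[.5,99.5]),"b",np.percentile(b,[.5,99.5]))
E
```

```text
top rail 288 [ 0.6438 -0.2822] [0.325  0.0245] 65.46436309814453
boardtop 229 [ 0.5789 -0.2548] [0.1085 0.015 ] 50.315582275390625 zmed 0.2687356659548335 mean [ 0.5788 -0.2541  0.2685]
[[0.5379999876022339, -0.2919999957084656], [0.550000011920929, -0.3009999990463257], [0.6190000176429749, -0.21799999475479126], [0.6079999804496765, -0.20800000429153442]]
0.012 1304 [0.5626 0.0796] [0.2398 0.2355] 26.75
0.018 473 [0.5595 0.0801] [0.2329 0.2317] 26.25
0.026 354 [0.5641 0.0865] [0.2224 0.2277] 25.86
0.038 157 [0.5632 0.0787] [0.2399 0.2339] 26.95
0.05 74 [0.5607 0.0765] [0.2368 0.2154] 24.69
0.06 49 [0.5393 0.0404] [0.0841 0.2931] 66.78
-0.13 1 0.04 -0.034 -0.034 | -0.12 20 0.054 -0.049 0.058 | -0.11 94 0.079 -0.06 0.064 | -0.1 108 0.072 -0.067 0.066 | -0.09 59 0.054 -0.067 0.066 | -0.08 45 0.038 -0.067 0.067 | -0.07 46 0.034 -0.066 0.066 | -0.06 45 0.037 -0.067 0.067 | -0.05 45 0.036 -0.067 0.067 | -0.04 44 0.037 -0.067 0.065 | -0.03 43 0.035 -0.067 0.066 | -0.02 46 0.036 -0.068 0.066 | -0.01 44 0.034 -0.067 0.067 | 0.0 44 0.037 -0.067 0.066 | 0.01 42 0.033 -0.067 0.066 | 0.02 45 0.
[... 1072 characters left out ...]
.09 156 0.058 -0.069 0.065 | -0.08 54 0.033 -0.069 0.065 | -0.07 61 0.034 -0.069 0.066 | -0.06 58 0.034 -0.069 0.066 | -0.05 56 0.033 -0.069 0.065 | -0.04 58 0.034 -0.069 0.065 | -0.03 59 0.033 -0.069 0.065 | -0.02 63 0.032 -0.069 0.066 | -0.01 60 0.036 -0.069 0.066 | 0.0 61 0.033 -0.069 0.066 | 0.01 61 0.034 -0.069 0.067 | 0.02 64 0.033 -0.069 0.066 | 0.03 65 0.035 -0.069 0.065 | 0.04 63 0.034 -0.069 0.065 | 0.05 65 0.032 -0.069 0.066 | 0.06 67 0.034 -0.069 0.065 | 0.07 67 0.033 -0.069 0.065 | 0.08 67 0.135 -0.162 0.066 | 0.09 72 0.033 -0.069 0.066 | 0.1 53 0.033 -0.069 0.066 | 0.11 193 0.049 -0.069 0.065 | 0.12 119 0.048 -0.068 0.066 | 
a [-0.1108867  0.1210701] b [-0.06912305  0.06576358]
```

The tray origin is about (0.5516, 0.1297), yaw 26.7°. The board's top edge is centred at (0.579, −0.2545, 0.269). Its normal heads −39.8°, so it hangs turned about 15° from the stand.

I go up and over the look-alikes first.

Request:
move_arm(rows="0 0 -0.06 0 0 0 0.5; 0 0 -0.13 0 0 0 0.5; 0.432 -0.088 -0.135 0 0 -0.473 0.5; 0.432 -0.088 -0.135 0 0 -0.473 0.5; 0.432 -0.088 -0.135 0 0 -0.473 0.5; 0.432 -0.088 -0.135 0 0 -0.473 0.5; 0.432 -0.088 -0.135 0 0 -0.473 0.5; 0.432 -0.088 -0.135 0 0 -0.473 0.5; 0.432 -0.088 -0.135 0 0 -0.473 0.5; 0.432 -0.088 -0.135 0 0 -0.473 0.5")

```text
t: 1.35
ee_pos: [0.5815, -0.252, 0.338]
ee_rot: [-0.002, 0.904, 0.427, -0.001]
wrist_force: [-0.7, -1.0, 0.2]
grip_width: 0.499
grasp_force: 0.0
```

```bash
cat >> h.py <<'E'
def delta(target, head=None):
    s,p,R=tool(); M=R.as_matrix()
    print("pos",p.round(4),"yhead",np.degrees(np.arctan2(M[1,1],M[0,1])).round(2),"z",M[:,2].round(3),"j",np.round(s["joint_pos"],3),"F",np.round(s["wrist_force"],1),"grip",s["grip_width"],s["grasp_force"],"t",s["t"])
    print("tool delta",(M.T@(np.array(target)-p)).round(4))
E
python3 - <<'E'
from h import *
delta([.579,-.2545,.249])
d=imaging.get_image("wrist"); cv2.imwrite("pics/w1.png",d["image"][:,:,::-1])
P=cloud(d); ok=d["range_z"]>0
m=ok&(P[...,2]>.262)&(P[...,2]<.275)&(np.hypot(P[...,0]-.579,P[...,1]+.2545)<.07)
if m.sum()>20:
    r=cv2.minAreaRect(P[m][:,:2].astype(np.float32)); print(m.sum(),r,P[m].mean(0))
E
```

```text
pos [ 0.5815 -0.252   0.338 ] yhead -39.42 z [-0.003  0.002 -1.   ] j [-4.990e-01  3.030e-01  8.570e-01  1.000e-03  1.985e+00  1.900e-01] F [-0.7 -1.   0.2] grip 0.49946578540562475 0.0 t 1.35
tool delta [-0.0035  0.      0.089 ]
2159 ((0.5775631666183472, -0.2527751624584198), (0.11012586206197739, 0.013837453909218311), 50.84102249145508) [ 0.57986197 -0.2503858   0.26970678]
```

View pics/w1.png

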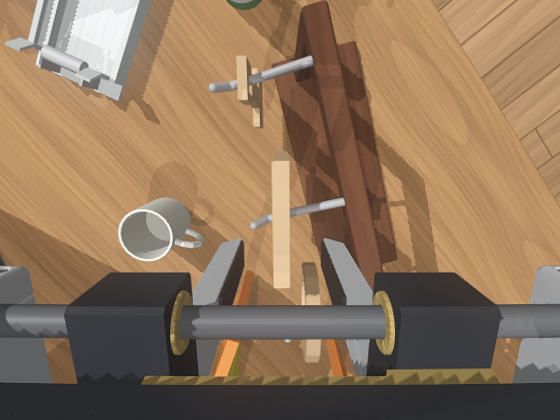

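The wrist view shows the board's top edge around (281,225), between the fingers at (220,280) and (345,280), with the hook tip at (255,222). That is aligned, so I go down, grip and lift.

Request:
move_arm(rows="-0.003 0 0.05 0 0 0 0.5; -0.003 0 0.08 0 0 0 0.5; -0.003 0 0.089 0 0 0 0.5; -0.003 0 0.089 0 0 0 0; -0.003 0 0.089 0 0 0 0; -0.003 0 0.089 0 0 0 0; -0.003 0 0.089 0 0 0 0; -0.003 0 0.089 0 0 0 0; -0.003 0 0.089 0 0 0 0; -0.003 0 0.089 0 0 0 0", force=40)

```text
t: 2.65
ee_pos: [0.5768, -0.2572, 0.2529]
ee_rot: [0.001, 0.905, 0.425, 0.0]
wrist_force: [-3.3, 0.9, 4.6]
grip_width: 0.149
grasp_force: 39.8
```

```bash
python3 - <<'E'
from h import *
s,p,R=tool(); delta(p+[0,0,.02]); delta(p+[-.91*.13,.4155*.13,.02])
E
```

```text
pos [ 0.5768 -0.2572  0.2529] yhead -39.75 z [ 0.001 -0.001 -1.   ] j [-0.509  0.268  1.068 -0.     1.804  0.185] F [-3.3  0.9  4.6] grip 0.1486161928604542 39.84870672225952 t 2.65
tool delta [ 0.    0.   -0.02]
pos [ 0.5768 -0.2572  0.2529] yhead -39.75 z [ 0.001 -0.001 -1.   ] j [-0.509  0.268  1.068 -0.     1.804  0.185] F [-3.3  0.9  4.6] grip 0.1486161928604542 39.84870672225952 t 2.65
tool delta [-0.0341 -0.1255 -0.0202]
```

Request:
move_arm(rows="0 0 -0.01 0 0 0 0; 0 0 -0.022 0 0 0 0; 0 0 -0.022 0 0 0 0; 0 0 -0.022 0 0 0 0")

```text
t: 3.15
ee_pos: [0.5769, -0.2575, 0.2731]
ee_rot: [-0.0, 0.905, 0.424, -0.0]
wrist_force: [0.0, -0.6, -2.5]
grip_width: 0.144
grasp_force: 39.8
```

Request:
move_arm(rows="-0.009 -0.03 0 0 0 0 0; -0.018 -0.063 0 0 0 0 0; -0.027 -0.095 0 0 0 0 0; -0.034 -0.125 0 0 0 0 0; -0.034 -0.125 0 0 0 0 0; -0.034 -0.125 -0.06 0 0 0 0; -0.034 -0.125 -0.12 0 0 0 0; -0.034 -0.125 -0.12 0 0 0 0; -0.034 -0.125 -0.12 0 0 0 0")

```text
t: 4.28
ee_pos: [0.4596, -0.204, 0.3923]
ee_rot: [-0.0, 0.905, 0.424, -0.0]
wrist_force: [-0.0, -0.5, -1.4]
grip_width: 0.146
grasp_force: 40.0
```

```bash
python3 - <<'E'
from h import *
d=imaging.get_image("scene"); delta([.5,0,.35]);P=cloud(d)
cv2.imwrite("pics/s2.png",cv2.resize(d["image"][40:340,60:460],None,fx=2,fy=2)[:,:,::-1])
E
```

```text
pos [ 0.4592 -0.2037  0.3912] yhead -39.77 z [-0.003  0.002 -1.   ] j [-0.53   0.023  1.07  -0.     2.052  0.164] F [ 0.3 -1.2 -3.3] grip 0.14422102356332617 39.99045431613922 t 4.325
tool delta [ 0.1827 -0.0989  0.0414]
```

View pics/s2.png

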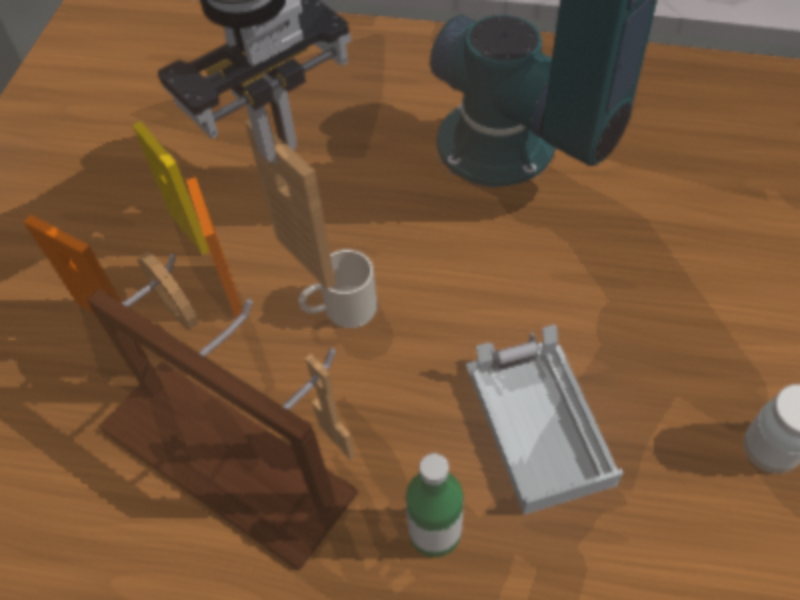

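The board is off the hook and held straight in the gripper, at about (290,200). The bystanders are still in place, and the mug is clear below at (350,290). Next I estimate the arm's kinematics, to see how flat the hand can go at the tray.

```bash
python3 - <<'E'
from h import *
from scipy.optimize import least_squares
D=np.array([[.0879,1.3721,np.hypot(.21596,.5053),.2044],[.303,.857,np.hypot(.5815,.252),.338],[.268,1.068,np.hypot(.5768,.2572),.2529],[.023,1.07,np.hypot(.4592,.2037),.3912]])
f=lambda p:np.r_[p[0]+p[1]*np.sin(D[:,0])+p[2]*np.sin(D[:,0]+D[:,1])-D[:,2],p[3]+p[1]*np.cos(D[:,0])+p[2]*np.cos(D[:,0]+D[:,1])-D[:,3]]
s=least_squares(f,[.05,.4,.4,0]); print("a,L1,L2,h-L3",s.x.round(4),abs(s.fun).max())
a,L1,L2,hm=s.x
for L3 in(.25,.3,.35):
  h=hm+L3
  for al in(45,30,20,15):
    t=np.radians(al);xt=.101-.014*np.sin(t)+.007*np.sin(t)-.184*np.cos(t);zt=.022+.007*np.cos(t)+.184*np.sin(t)
    W=np.array([xt-L3*np.cos(t),zt+L3*np.sin(t)])
    e=np.array([.8934,.4493]);w=np.array([.5516,.1297])+W[0]*e
    r=np.hypot(*w)-a;z=W[1]-h;c=(r*r+z*z-L1*L1-L2*L2)/(2*L1*L2)
    if abs(c)>1: print(L3,al,"no",c);continue
    j3=np.arccos(c);j2=np.arctan2(r,z)-np.arctan2(L2*np.sin(j3),L1+L2*c)
    print(L3,al,"w",w.round(3),"j2,j3,j5",round(j2,2),round(j3,2),round(np.pi/2+t-j2-j3,2),"head off",26.7-np.degrees(np.arctan2(w[1],w[0])))
E
```

```text
a,L1,L2,h-L3 [ 0.0315  0.4466  0.5012 -0.2911] 0.019322247639275925
0.25 45 w [0.363 0.035] j2,j3,j5 -0.38 2.03 0.71 head off 21.2006048317251
0.25 30 w [0.303 0.005] j2,j3,j5 -0.51 2.29 0.32 head off 25.823358331294646
0.25 20 w [ 0.275 -0.009] j2,j3,j5 -0.54 2.45 0.01 head off 28.620543974251518
0.25 15 w [ 0.266 -0.014] j2,j3,j5 -0.52 2.51 -0.16 head off 29.73490353513519
0.3 45 w [0.332 0.019] j2,j3,j5 -0.46 2.11 0.71 head off 23.406195427014655
0.3 30 w [ 0.264 -0.015] j2,j3,j5 -0.61 2.39 0.31 head off 29.910223630666042
0.3 20 w [ 0.233 -0.03 ] j2,j3,j5 -0.64 2.56 -0.0 head off 34.10823436751905
0.3 15 w [ 0.223 -0.036] j2,j3,j5 -0.61 2.64 -0.19 head off 35.835259188805615
0.35 45 w [0.3   0.003] j2,j3,j5 -0.54 2.19 0.71 head off 26.08863696125422
0.35 30 w [ 0.226 -0.034] j2,j3,j5 -0.72 2.49 0.32 head off 35.34089164634884
0.35 20 w [ 0.191 -0.051] j2,j3,j5 -0.74 2.67 -0.01 head off 41.74760019359856
0.35 15 w [ 0.179 -0.057] j2,j3,j5 -0.69 2.75 -0.23 head off 44.46760707217075
```

Request:
move_arm(rows="0.27 -0.162 0 0 0 -1.16 0; 0.27 -0.162 0 0 0 -1.16 0; 0.27 -0.162 0 0 0 -1.16 0; 0.27 -0.162 0 0 0 -1.16 0; 0.27 -0.162 0 0 0 -1.16 0; 0.27 -0.162 0 0 0 -1.16 0; 0.27 -0.162 0 0 0 -1.16 0; 0.27 -0.162 0 0 0 -1.16 0; 0.27 -0.162 0 0 0 -1.16 0", force=60)

```text
t: 5.45
ee_pos: [0.5072, 0.1066, 0.3931]
ee_rot: [-0.0, 0.526, 0.85, -0.0]
wrist_force: [-0.1, 0.6, -2.5]
grip_width: 0.143
grasp_force: 60.0
```

Request:
move_arm(rows="0 0 0 -0.18 0 0 0; 0 0 0 -0.36 0 0 0; 0 0 0 -0.54 0 0 0; 0 0 0 -0.70 0 0 0; 0 0 0 -0.785 0 0 0; 0 0 0 -0.785 0 0 0; 0 0 0 -0.785 0 0 0")

```text
t: 6.32
ee_pos: [0.5073, 0.1071, 0.3941]
ee_rot: [0.201, 0.485, 0.786, 0.325]
wrist_force: [-0.2, 0.7, -2.7]
grip_width: 0.143
grasp_force: 60.0
```

```bash
cat >> h.py <<'E'
TO=np.array([.5516,.1297,0]); TY=np.radians(26.7); TR=np.array([[np.cos(TY),-np.sin(TY),0],[np.sin(TY),np.cos(TY),0],[0,0,1]])
def st():
    s,p,R=tool(); M=R.as_matrix(); Q=TR.T@M
    print("tray TCP mm",((TR.T@(p-TO))*1e3).round(1),"z",Q[:,2].round(3),"x",Q[:,0].round(3),"pitch",np.degrees(-np.arcsin(Q[2,2])).round(1),"j",np.round(s["joint_pos"],2),"F",(TR.T@np.array(s["wrist_force"])).round(1),"grip",round(s["grip_width"],3),round(float(s["grasp_force"]),1),"t",s["t"])
    return p,M,Q
def rows(dm):  # tray-frame shift in mm -> tool shift
    _,_,R=tool(); return (R.as_matrix().T@TR@np.array(dm)/1e3).round(4)
def wood(d,P):
    hsv=cv2.cvtColor(d["image"],cv2.COLOR_RGB2HSV); return hsv
E
python3 - <<'E'
from h import *
p,M,Q=st()
for n in("top","scene"):
    d=imaging.get_image(n); P=cloud(d); ok=d["range_z"]>0
    T=(P-p)@M   # tool frame
    m=ok&(abs(T[...,1])<.015)&(T[...,2]>.012)&(T[...,2]<.21)&(abs(T[...,0])<.08)
    q=T[m]; print(n,m.sum())
    if m.sum()>50:
        r=cv2.minAreaRect(q[:,[0,2]].astype(np.float32)); print("rect x,z",np.round(r[0],4),np.round(r[1],4),r[2],"x rng",np.percentile(q[:,0],[1,99]).round(4),"zmax",np.percentile(q[:,2],99.5).round(4),"y vs z fit",np.polyfit(q[:,2],q[:,1],1).round(4))
    cv2.imwrite(f"pics/{n}3.png",d["image"][:,:,::-1])
E
```

```text
tray TCP mm [-4.980e+01 -3.000e-01  3.941e+02] z [ 0.706 -0.001 -0.708] x [ 0.001  1.    -0.   ] pitch 45.1 j [-0.21 -0.51  1.69  0.47  1.33 -0.64] F [ 0.1  0.7 -2.7] grip 0.143 60.0 t 6.325
top 1450
rect x,z [0.0027 0.0992] [0.1743 0.1107] 89.99760437011719 x rng [-0.0521  0.0569] zmax 0.1831 y vs z fit [-0.0009  0.0065]
scene 4101
rect x,z [0.0022 0.0987] [0.1735 0.1126] 89.76591491699219 x rng [-0.0534  0.0562] zmax 0.1839 y vs z fit [-0.0032  0.0071]
```

The board sits 2.4 mm off-centre in the grip, lies straight, and its far end is 185 mm beyond the TCP. I lower it towards the tray.

Request:
move_arm(rows="-0.002 -0.036 0.041 0 0 0 0; -0.002 -0.073 0.082 0 0 0 0; -0.002 -0.109 0.123 0 0 0 0; -0.002 -0.13 0.15 0 0 0 0; -0.002 -0.145 0.164 0 0 0 0; -0.002 -0.145 0.164 0 0 0 0")

```text
t: 7.18
ee_pos: [0.5193, 0.1124, 0.1724]
ee_rot: [0.198, 0.485, 0.787, 0.325]
wrist_force: [-1.0, -0.4, -2.1]
grip_width: 0.144
grasp_force: 60.0
```

```bash
cat >> h.py <<'E'
def board():
    """board's upper face in tray frame (mm): tilt, ends, y range"""
    for n in("top","scene"):
        d=imaging.get_image(n); P=((cloud(d)-TO)@TR)*1e3; ok=d["range_z"]>0; hsv=cv2.cvtColor(d["image"],cv2.COLOR_RGB2HSV)
        m=ok&(abs(P[...,0])<115)&(abs(P[...,1])<58)&(P[...,2]>26)&(hsv[...,1]>50)&(hsv[...,0]<30)
        m=cv2.erode(m.astype(np.uint8),np.ones((3,3)))>0
        q=P[m]
        if len(q)<50: print(n,"few",len(q)); continue
        a=np.polyfit(q[:,0],q[:,2],1); k=abs(np.polyval(a,q[:,0])-q[:,2])<5; q=q[k]; a=np.polyfit(q[:,0],q[:,2],1)
        r=cv2.minAreaRect(q[:,:2].astype(np.float32))
        print(n,len(q),"tilt",np.degrees(np.arctan(-a[0])).round(2),"z(0)",a[1].round(1),"x",np.percentile(q[:,0],[.5,99.5]).round(1),"y",np.percentile(q[:,1],[1,99]).round(1),"ang",round(r[2],1))
    return d
E
python3 - <<'E'
from h import *
st(); board(); print(rows([0,0,-10]),rows([10,0,0]))
E
```

```text
tray TCP mm [-36.6  -0.9 172.4] z [ 0.704  0.003 -0.711] x [-0.001  1.     0.003] pitch 45.3 j [-0.19 -0.46  2.09  0.57  0.92 -0.87] F [-1.   0.1 -2.1] grip 0.144 60.0 t 7.175
top 854 tilt 45.65 z(0) 145.0 x [-43.3  91.4] y [-48.8  52. ] ang 0.2
scene 2463 tilt 45.59 z(0) 149.2 x [-40.8  95.9] y [-52.8  51.2] ang 0.4
[ 0.     -0.0071  0.0071] [-0.      0.0071  0.0071]
```

Request:
move_arm(rows="-0.001 -0.004 0.004 0 0 0 0; -0.001 -0.007 0.007 0 0 0 0; -0.001 -0.009 0.009 0 0 0 0; -0.001 -0.0105 0.0105 0 0 0 0; -0.001 -0.0105 0.0105 0 0 0 0")

```text
t: 7.9
ee_pos: [0.5203, 0.1109, 0.1599]
ee_rot: [0.201, 0.485, 0.787, 0.326]
wrist_force: [0.7, -0.5, -2.0]
grip_width: 0.146
grasp_force: 60.0
```

```bash
python3 - <<'E'
from h import *
st(); board()
E
```

```text
tray TCP mm [-36.4  -2.8 159.9] z [ 0.707  0.    -0.708] x [0. 1. 0.] pitch 45.0 j [-0.19 -0.45  2.12  0.59  0.89 -0.9 ] F [ 0.4 -0.8 -2. ] grip 0.146 60.0 t 7.9
top 804 tilt 45.4 z(0) 132.8 x [-44.1  93. ] y [-51.   49.5] ang 0.1
scene 2423 tilt 45.54 z(0) 134.0 x [-40.9  94.4] y [-54.1  49.8] ang 0.3
```

Request:
move_arm(rows="0 -0.010 0 -0.056 0 0 0; 0 -0.0205 0.001 -0.113 0 0 0; 0 -0.030 0.003 -0.17 0 0 0; 0 -0.0405 0.005 -0.227 0 0 0; 0 -0.0405 0.005 -0.227 0 0 0; 0 -0.0405 0.005 -0.227 0 0 0")

```text
t: 8.75
ee_pos: [0.4987, 0.0992, 0.129]
ee_rot: [0.255, 0.459, 0.745, 0.412]
wrist_force: [0.9, -0.0, -1.4]
grip_width: 0.142
grasp_force: 60.0
```

```bash
python3 - <<'E'
from h import *
st(); board()
E
```

```text
tray TCP mm [-61.   -3.5 129. ] z [ 0.848 -0.001 -0.53 ] x [ 0.     1.    -0.002] pitch 32.0 j [-0.39 -0.54  2.36  1.04  0.83 -1.4 ] F [ 0.8 -0.4 -1.4] grip 0.142 60.0 t 8.75
top 1248 tilt 32.28 z(0) 98.4 x [-71.7  92.8] y [-51.6  47.7] ang 0.1
scene 2577 tilt 32.33 z(0) 99.0 x [-67.1  94.9] y [-54.7  49.1] ang 0.1
```

Request:
move_arm(rows="0.002 -0.007 0.0005 -0.035 0 0 0; 0.002 -0.0135 0.001 -0.07 0 0 0; 0.002 -0.020 0.0015 -0.105 0 0 0; 0.002 -0.020 0.0015 -0.105 0 0 0; 0.002 -0.020 0.0015 -0.105 0 0 0")

```text
t: 9.48
ee_pos: [0.4894, 0.0971, 0.1111]
ee_rot: [0.278, 0.444, 0.722, 0.451]
wrist_force: [-0.5, 0.2, -2.0]
grip_width: 0.144
grasp_force: 60.0
```

```bash
python3 - <<'E'
from h import *
st(); board()
E
```

```text
tray TCP mm [-70.2  -1.2 111.1] z [ 0.899 -0.    -0.439] x [-0.001  1.    -0.002] pitch 26.0 j [-0.48 -0.52  2.47  1.28  0.86 -1.69] F [-0.4  0.4 -2. ] grip 0.144 60.0 t 9.475
top 1284 tilt 26.51 z(0) 83.8 x [-81.1  93.1] y [-49.1  49.8] ang 89.6
scene 2546 tilt 26.4 z(0) 84.0 x [-76.8  94.2] y [-52.3  51.1] ang 0.2
```

Request:
move_arm(rows="0 0 0 0 0 0 0.18; 0 0 0 0 0 0 0.22; 0 0 0 0 0 0 0.26; 0 0 0 0 0 0 0.3; 0 0 0 0 0 0 0.32; 0 0 0 0 0 0 0.32")

```text
t: 10.32
ee_pos: [0.4888, 0.0971, 0.1102]
ee_rot: [0.278, 0.445, 0.722, 0.451]
wrist_force: [-0.8, 0.2, -1.2]
grip_width: 0.321
grasp_force: 0.5
```

```bash
python3 - <<'E'
from h import *
st(); board()
E
```

```text
tray TCP mm [-70.7  -0.9 110.2] z [ 0.899 -0.    -0.438] x [ 0.  1. -0.] pitch 26.0 j [-0.48 -0.52  2.47  1.29  0.86 -1.7 ] F [-0.6  0.5 -1.2] grip 0.321 0.5 t 10.325
top 1273 tilt 24.0 z(0) 77.9 x [-85.3  91. ] y [-48.8  50.2] ang 89.5
scene 2539 tilt 24.03 z(0) 78.1 x [-81.2  93.6] y [-52.4  51.3] ang 0.1
```

Board rests on the lower finger (24°). Lower the hand with it.

Request:
move_arm(rows="0 -0.006 0 0 0 0 0.32; 0 -0.012 0 0 0 0 0.32; 0 -0.018 0 0 0 0 0.32; 0 -0.024 0 0 0 0 0.32; 0 -0.028 0 0 0 0 0.32; 0 -0.028 0 0 0 0 0.32")

```text
t: 11.18
ee_pos: [0.4776, 0.0915, 0.0845]
ee_rot: [0.278, 0.445, 0.722, 0.451]
wrist_force: [-0.4, 0.4, -1.0]
grip_width: 0.324
grasp_force: 0.5
```

```bash
python3 - <<'E'
from h import *
st(); d=board()
cv2.imwrite("pics/s4.png",cv2.resize(d["image"][120:320,220:440],None,fx=3,fy=3)[:600,:,::-1])
E
```

```text
tray TCP mm [-83.2  -0.9  84.5] z [ 0.899 -0.    -0.439] x [0.    1.    0.001] pitch 26.0 j [-0.53 -0.49  2.51  1.34  0.89 -1.81] F [-0.2  0.5 -1. ] grip 0.324 0.5 t 11.175
top 1357 tilt 15.73 z(0) 62.4 x [-95.4  89.7] y [-48.9  49.9] ang 89.9
scene 2480 tilt 15.86 z(0) 62.4 x [-92.2  92.3] y [-52.5  51.2] ang 0.3
```

View pics/s4.png

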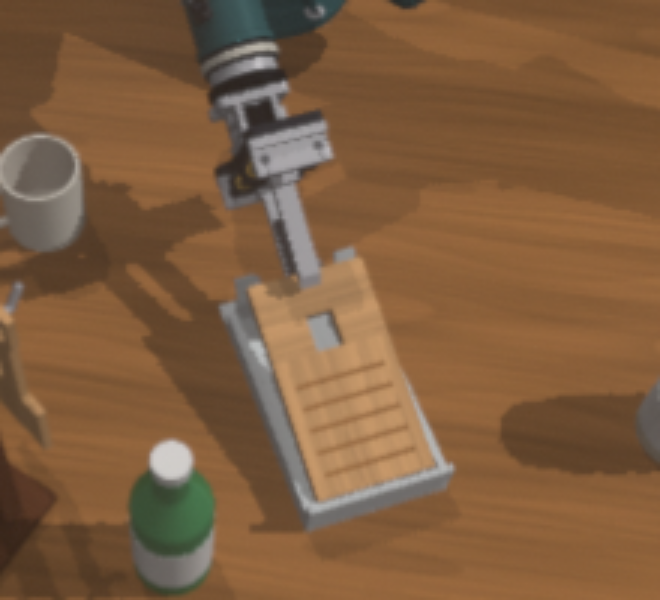

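Picture: the board is in the tray, its near end held on the lower finger at about (310,275) and its far end inside the end wall at (380,490). I slip the finger out along its own axis.

Request:
move_arm(rows="0 -0.003 0 0 0 0 0.32; 0 -0.004 -0.005 0 0 0 0.32; 0 -0.005 -0.01 0 0 0 0.32; 0 -0.005 -0.015 0 0 0 0.32; 0 -0.005 -0.02 0 0 0 0.32; 0 -0.005 -0.03 0 0 0 0.32; 0 -0.005 -0.04 0 0 0 0.32; 0 0 -0.06 0 0 0 0.32; 0 0 -0.06 0 0 0 0.32")

```text
t: 12.4
ee_pos: [0.4323, 0.0646, 0.1144]
ee_rot: [0.28, 0.445, 0.722, 0.45]
wrist_force: [0.2, 0.1, 1.0]
grip_width: 0.317
grasp_force: 0.0
```

```bash
python3 - <<'E'
from h import *
st(); board()
E
```

```text
tray TCP mm [-135.8   -4.5  114.4] z [ 0.899 -0.003 -0.439] x [ 0.002  1.    -0.004] pitch 26.0 j [-0.81 -0.74  2.55  1.17  1.2  -1.67] F [0.2 0.  1. ] grip 0.317 0.0 t 12.4
top 1481 tilt 9.81 z(0) 52.0 x [-100.1   89.1] y [-48.6  49.8] ang 0.3
scene 2422 tilt 9.79 z(0) 51.9 x [-98.5  91.8] y [-52.6  50.8] ang 0.5
```

Request:
move_arm(rows="0.004 0.06 -0.008 0.18 0 0 0; 0.004 0.06 -0.008 0.36 0 0 0; 0.004 0.06 -0.008 0.54 0 0 0; 0.004 0.06 -0.008 0.72 0 0 0; 0.004 0.06 -0.008 0.9 0 0 0; 0.004 0.06 -0.008 1.117 0 0 0; 0.004 0.033 0.044 1.117 0 0 0; 0.004 0.033 0.044 1.117 0 0 0; 0.004 0.033 0.044 1.117 0 0 0; 0.004 0.033 0.044 1.117 0 0 0", force=30)

```text
t: 13.75
ee_pos: [0.4784, 0.0943, 0.126]
ee_rot: [0.001, 0.524, 0.852, 0.001]
wrist_force: [-0.3, 0.0, -0.4]
grip_width: 0.006
grasp_force: 0.0
```

```bash
python3 - <<'E'
from h import *
st(); board()
E
```

```text
tray TCP mm [-81.3   1.2 126. ] z [ 0.003 -0.001 -1.   ] x [-0.002  1.    -0.001] pitch 89.8 j [ 0.08 -0.03  1.64  0.    1.52 -0.39] F [-0.2  0.1 -0.4] grip 0.006 0.0 t 13.75
top 396 tilt 9.54 z(0) 52.0 x [-99.6  90.5] y [-49.3  49.6] ang 0.3
scene 301 tilt 16.32 z(0) 57.9 x [30.7 68.6] y [-51.5  51.2] ang 0.3
```

Request:
move_arm(rows="0 0 0.04 0 0 0 0; 0 0 0.055 0 0 0 0; 0 0 0.06 0 0 0 0; 0 0 0.065 0 0 0 0; 0 0 0.07 0 0 0 0; 0 0 0.075 0 0 0 0; 0 0 0.08 0 0 0 0")

```text
t: 14.72
ee_pos: [0.4784, 0.0941, 0.0434]
ee_rot: [-0.0, 0.524, 0.852, -0.0]
wrist_force: [1.1, 0.6, 1.2]
grip_width: 0.006
grasp_force: 0.6
```

```bash
python3 - <<'E'
from h import *
st(); board()
E
```

```text
tray TCP mm [-81.4   1.1  43.4] z [-0.001 -0.    -1.   ] x [-0.002  1.    -0.   ] pitch 89.9 j [ 0.08  0.04  1.75 -0.    1.35 -0.39] F [1.2 0.1 1.2] grip 0.006 0.6 t 14.725
top 539 tilt 2.45 z(0) 40.0 x [-93.6  95.9] y [-49.7  50. ] ang 90.0
scene 376 tilt 7.55 z(0) 43.8 x [26.2 67.3] y [-52.4  49.9] ang 2.9
```

Request:
move_arm(rows="0 0 0.004 0 0 0 0; 0 0 0.007 0 0 0 0; 0 0 0.01 0 0 0 0; 0 0 0.013 0 0 0 0; 0 0 0.013 0 0 0 0")

```text
t: 15.45
ee_pos: [0.4775, 0.0942, 0.036]
ee_rot: [-0.001, 0.524, 0.852, -0.001]
wrist_force: [-13.8, -1.3, 30.6]
grip_width: 0.003
grasp_force: 15.4
```

```bash
python3 - <<'E'
from h import *
st(); board()
E
```

```text
tray TCP mm [-82.2   1.6  36. ] z [-0.003  0.001 -1.   ] x [-0.002  1.     0.001] pitch 89.8 j [ 0.08  0.05  1.76 -0.    1.34 -0.39] F [-12.9   5.   30.6] grip 0.003 15.4 t 15.45
top 527 tilt 0.1 z(0) 36.2 x [-93.   95.9] y [-49.4  49.7] ang 89.8
scene 402 tilt 5.28 z(0) 40.1 x [27.7 72.3] y [-52.6  50.4] ang 89.6
```

Home at z 36 (tilt 0.1°). Back off upward and check.

Request:
move_arm(rows="0 0 -0.015 0 0 0 0; 0 0 -0.05 0 0 0 0; 0 0 -0.11 0 0 0 0; 0 0 -0.17 0 0 0 0; 0 -0.1 -0.2 0 0 0 0; 0 -0.15 -0.2 0 0 0 0; 0 -0.15 -0.2 0 0 0 0; 0 -0.15 -0.2 0 0 0 0")

```text
t: 16.55
ee_pos: [0.3439, 0.0262, 0.231]
ee_rot: [0.0, 0.525, 0.851, -0.0]
wrist_force: [0.7, -0.7, -0.2]
grip_width: 0.006
grasp_force: 0.0
```

```bash
python3 - <<'E'
from h import *
st(); d=board()
cv2.imwrite("pics/s5.png",cv2.resize(d["image"][60:340,60:480],None,fx=1.9,fy=1.9)[:600,:,::-1])
E
```

```text
tray TCP mm [-232.1    0.9  231. ] z [ 0.    -0.001 -1.   ] x [ 0.     1.    -0.001] pitch 90.0 j [-0.09 -0.39  1.73 -0.    1.8  -0.55] F [ 0.4 -0.9 -0.2] grip 0.006 0.0 t 16.55
top 1429 tilt -0.09 z(0) 36.1 x [-93.6  95.2] y [-49.4  49.8] ang 89.9
scene 2189 tilt 0.04 z(0) 35.8 x [-94.8  93.9] y [-52.8  50.3] ang 89.7
```

View pics/s5.png

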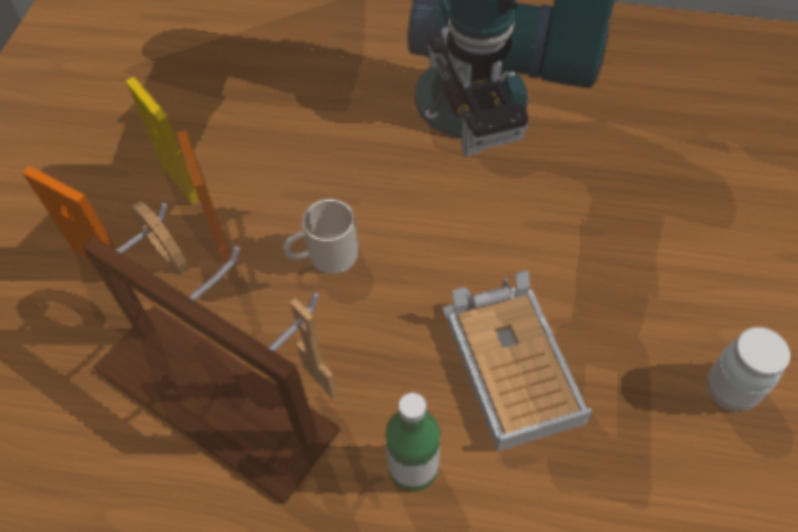

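The board lies level in the tray at (520,365) with its top face at 36 mm. The arm is clear and everything else is in place, so I hand it in.

```bash
python3 -c "
from bench import bot
print(bot.hand_in())"
```

```text
the job is handed in; nothing more can be done
None
```

The job is handed in (verdict not shown): the bread board is off its hook and pressed home past the catch, measuring level within 0.1° and centred to about 1 mm in the tray, with the other kitchen things looking undisturbed in the last picture.

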